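# Shut the bench gas cock with the key that fits

## Robot

A 6-joint arm with a two-finger parallel gripper is mounted at the origin on the work surface. World frame = base frame: x ahead of the robot, y to its left, z up, the work surface at z = 0. Lengths are in mm, angles in rad, forces in N, time in s.
With the tool pointing down it reaches from about 250 to 775 mm from the base axis. Payload 4 kg.
Tool frame: the origin (TCP) lies at the very end of the fingers, on their centre line; the grasp point (between the pads) lies 19 mm behind it (env.pinch_z is the z of the grasp point in the tool frame, in mm); z points along the fingers, x is the direction in which the jaws open and shut, and the axes are right-handed (so a half turn about z gives the same grasp; the last joint's range is limited). The gripper opens to 94 mm and grips with 3 to 60 N. Pads are 16 mm wide; open, the fingers measure 119 mm over their backs; the gripper's body (75 mm by 177 mm) begins 78 mm behind the grasp point.
Start: joints at [1.041, 0.087, 1.371, -0, 1.684, -0.103], TCP at [227.69, 500.677, 205.506] pointing down, gripper open.
Joint ranges: [-3.1, 3.1], [-0.76, 2.03], [0.27, 2.55], [-1.08, 4.22], [0.17, 2.65], [-2.57, 2.57]. Speed limits (rad/s): [2.79, 2.79, 3.14, 3.14, 3.14, 3.14].

## Interface

Orientations are given as a unit quaternion [x, y, z, w].
In Python, from workcell import env gives the robot as it stands. The module is installed in compiled form; this text tells all that it offers.
- The arm moves only by the tool play_rows, never from a script. Its argument "motion" is one flat list of numbers, 4 for each row, row after row: the shift along the tool's x, y, z in m, then the turn about the tool's z in rad. In form: [tx, ty, tz, turn, tx, ty, tz, turn, ...]. A call has 1 to 20 rows; each row shifts and turns the commanded pose from where the row before left it, along the tool's axes as they then stand; what a row does not reach is not made up. A row lasts 1/12 s, in which the tool goes at most 41.7 mm and 7.16 degrees, less where a joint would pass 70% of its speed; a pose out of reach is approached as far as the arm can. A call with a gripper value outside its range is refused whole. "claw" is the finger opening in m, from 0 to 0.094, set as the call begins (left out, the last holds). The fingers move at their own pace and stop on an object; "force" is the grip in N (left out, the last holds). Time passes only in rows, so rows that do not move let the fingers close. It gives the time, the measured TCP pose, the force and the opening at its end, in the units of the state.
- env.get_obs(): the state, without advancing time (a new reading comes with each control period).
- env.grab_frame(name): name is "side" or "top"; returns a dict with "frame" (420x560x3 uint8, red, green, blue), "fov_y" (degrees; the focal length in pixels is half the picture's height over the tangent of half this angle, whatever the lens; pixels are square), "cx", "cy" (the principal point, pixels), "rvec" (rotation vector, rad) and "tvec" (3), from world to camera coordinates, as OpenCV has them. Camera axes: x right, y down, z forward; pixel columns grow to the right and rows downward; lengths in mm; the calibration is good to about 2 mm. A picture is of the moment at which its call begins. There is no depth.
- env.sign_off(): hands the job in, once; it reports no verdict.
The state is a dict: "time": time; "qpos": joint angles; "joint_velocities": joint speeds; "effort": joint torques, N m; "tool_pos": TCP position; "orientation": TCP orientation; "wrist_force": force on the tool from outside, world axes, zero at the start; "wrist_torque": the same for the moment, N m; "width": finger opening in mm.
Only numpy, scipy, OpenCV 4.12 (cv2) and the standard library are available. Lean on these libraries where they do the work, as an engineer would, in place of code of your own. Each camera call takes 0.05 s, during which the arm holds its last target.

## Task

Shut the gas cock on the yellow pipe: pick from the rubber mat the one key whose jaw fits the square brass head, push it right down and fully onto the head, and turn clockwise (seen from above) until the cock is hard against its stop, with the red line square across the pipe. Then take the key off and lay it flat on the mat again; leave the other two keys, the flask and the wash bottle alone.

Things in the scene. Friction and masses are not known exactly. Their poses are not given: they have to be found in the camera images.
- valve: Gas line fixed to the bench: yellow pipe (diameter 22, its top 49 above the bench) along its own x, 200 long between two bent-down ends, brass cock body in the middle (radius 24 up to 64 high, then a neck of radius 21 up to 75 high). Origin on the bench under the middle of the cock, z up. It does not move.
- plug_seat (a point): Centre of the brass cock's turning square head, at the head's foot, 75 mm above the bench: this is the flat shoulder (radius 21) on which a key comes to rest. The head is a square of 24 x 24, 30 high above this point, its sides along the point's x and y, with a red line along x on its top. It turns about z.
- plug_head (a joint): Angle of the square head in rad: 0 = open (red line along the pipe), pi/2 = shut (red line across the pipe), growing clockwise seen from above; hard stops at 0 and pi/2. Starts between 0 and 0.35. Stiff: about 0.4 N m of friction, it stays where it is left; 1.2 N m against the stop is plenty.
- mat: Black rubber mat, 270 (x) x 400 (y) x 3 thick, fixed on the bench; origin at the centre of its underside.
- key_fit: Steel open-jaw key that fits the square head (jaw gap 26, 2 mm of play, so it turns about 0.08 rad before it bites). Lies flat on the mat, 170 long, 16 thick, mass about 0.4 kg. Origin on its underside at the middle of the straight handle; x points to the jaw. The handle is 18 wide and runs from x = -69 to x = +55; the head from +55 to +101 is 48 wide. z up; keep this face up.
- key_fit_jaw (a point): Centre of that key's jaw on the underside, 85 mm from the key's origin along its x; it lies on the axis of the square head when the key is on. Two prongs 11 wide reach 16 further along x, the jaw's bottom lies 13.5 behind this point. The jaw is open towards +x and up and down.
- key_small: Look-alike key with a jaw gap of 18, too small for the square head (its head is 40 wide); otherwise the same, same origin and axes.
- key_large: Look-alike key with a jaw gap of 34, too large, it slips round the square head (its head is 56 wide); otherwise the same, same origin and axes.
- flask: Conical glass flask, 142 high, 86 across the foot, standing; origin at the centre of its foot.
- wash_bottle: White plastic wash bottle with a red cap, 160 high, 64 across, standing; origin at the centre of its foot.
Not all that is in view belongs to the job. What is shaped like the key_fit but blue or brown is not meant.

How it is judged:
By the outcome, as a careful person would: the job done as asked, in the order asked, and still so for the second after the job is handed in, with the robot touching nothing.
It also fails if it takes over 64 s, if anything falls off the work surface, if the arm or the gripper's body presses on something with over 40 N, if the wrist force passes 120 N, or if a joint passes its speed limit or range.

## Working session

There is one attempt and no reset: what is moved stays moved. The work goes in short steps, Python scripts to look and compute and a tool call to move; the robot and the scene stay as the last step left them, time stands still between calls to the robot, and variables do not carry over. Pictures are saved under pics/ and viewed, and the job is handed in when it is done.

Besides the shell and the picture viewer there is one more tool, called after "Call:" as name(argument=value, ...) on one line, values as JSON. play_rows: Moves the arm, as the interface text tells. Its arguments: {"type":"object","properties":{"motion":{"type":"array"},"claw":{"type":"number"},"force":{"type":"number"}},"required":["motion"]}

```bash
mkdir -p pics
cat > h.py <<'E'
import numpy as np, cv2
from workcell import env
def grab(n,tag):
    d=env.grab_frame(n); cv2.imwrite(f'pics/{tag}.png',d['frame'][:,:,::-1]); 
    np.savez(f'pics/{tag}.npz',**{k:v for k,v in d.items()}); return d
def load(tag):
    return dict(np.load(f'pics/{tag}.npz'))
def K(d):
    f=d['frame'].shape[0]/2/np.tan(np.radians(float(d['fov_y']))/2)
    return np.array([[f,0,d['cx']],[0,f,d['cy']],[0,0,1.]])
def proj(d,P):
    return cv2.projectPoints(np.array(P,float).reshape(-1,3),np.array(d['rvec'],float),np.array(d['tvec'],float),K(d),None)[0].reshape(-1,2)
def unproj(d,uv,z):
    R=cv2.Rodrigues(np.array(d['rvec'],float))[0]; t=np.array(d['tvec'],float).reshape(3)
    c=-R.T@t; out=[]
    for u,v in np.array(uv,float).reshape(-1,2):
        r=R.T@np.linalg.inv(K(d))@[u,v,1]; out.append(c+r*(z-c[2])/r[2])
    return np.array(out)
def crop(tag,x0,y0,x1,y1,s,out):
    im=load(tag)['frame'][y0:y1,x0:x1,::-1]; cv2.imwrite(f'pics/{out}.png',cv2.resize(im,None,fx=s,fy=s,interpolation=cv2.INTER_CUBIC))
E
python3 - <<'E'
from h import *
for n in('side','top'):
    d=grab(n,n+'0'); print({k:v for k,v in d.items() if k!='frame'})
print(env.get_obs(), env.pinch_z)
E
```

```text
{'fov_y': 44.275245994689, 'cx': 277.6355812988438, 'cy': 205.07971744512466, 'rvec': array([ 0.4116252 , -2.58163746,  1.46212964]), 'tvec': array([ 477.20425069,  186.20931394, 1446.95101915])}
{'fov_y': 56.348443168830244, 'cx': 284.83697065373497, 'cy': 216.46049263605565, 'rvec': array([ 2.12587094, -2.13073234,  0.16510648]), 'tvec': array([ -54.03404573,  544.30865563, 1102.55255785])}
{'time': 0.1, 'qpos': array([ 1.04086822e+00,  8.78968170e-02,  1.37208945e+00, -1.23976421e-05,
        1.68357509e+00, -1.03080761e-01]), 'joint_velocities': array([-0.00010306, -0.002425  , -0.00229943, -0.00094322,  0.00182947,
        0.00021643]), 'effort': array([ 2.37980566e-03, -3.41252589e+01, -3.03301799e+01,  7.19640730e-02,
        3.03895294e-02, -8.63766309e-05]), 'tool_pos': array([227.45486661, 500.23336735, 204.41954719]), 'orientation': array([ 8.40833802e-01,  5.41292479e-01, -8.75327744e-04,  4.50324554e-04]), 'wrist_force': array([ 1.21464664,  1.22531511, -0.57068364]), 'wrist_torque': array([-0.01316463,  0.03996602,  0.00888434]), 'width': 94.0046152138746} -18.8
```

View pics/side0.png

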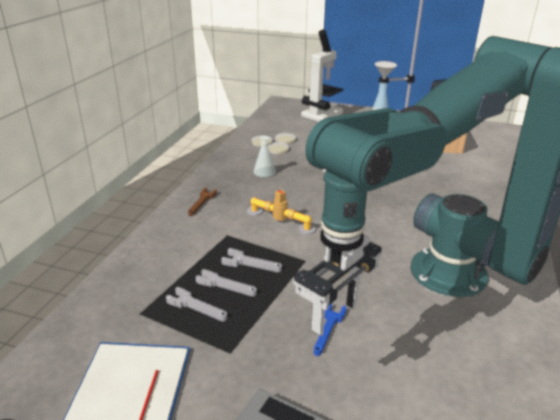

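View pics/top0.png

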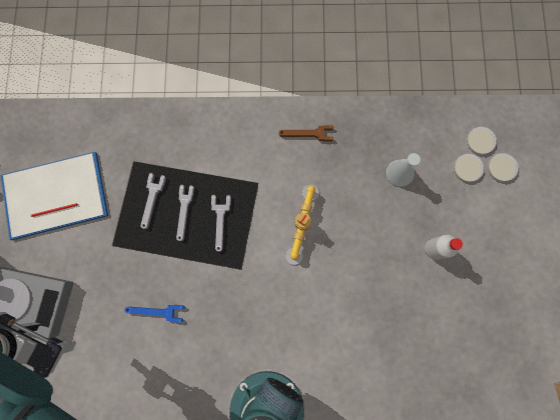

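The top view shows three keys on the mat at about (150,200), (185,212) and (221,222), with the valve near (302,222). I'll enlarge these areas.

Run:
```python
from h import *
crop('top0',110,155,260,275,5,'c1')
crop('top0',270,170,340,275,5,'c2')
crop('side0',140,230,310,350,4,'c3')
```

```text
(no output)
```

View pics/c1.png

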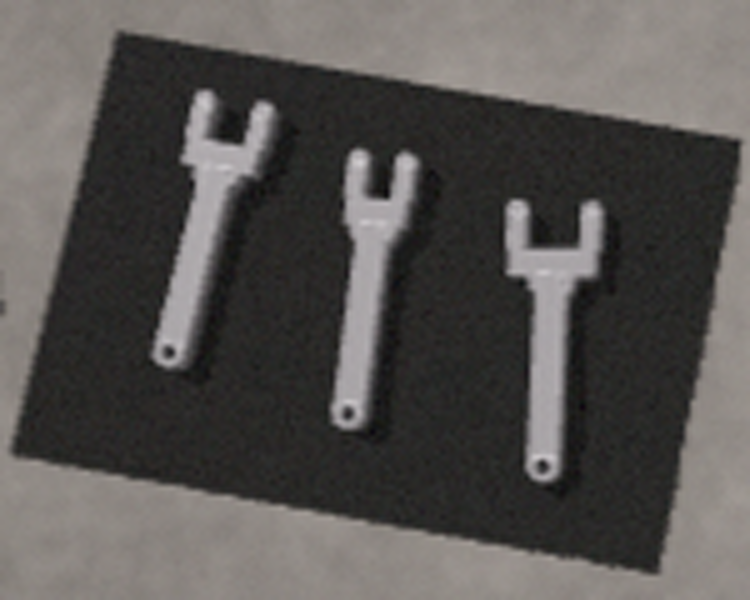

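View pics/c2.png

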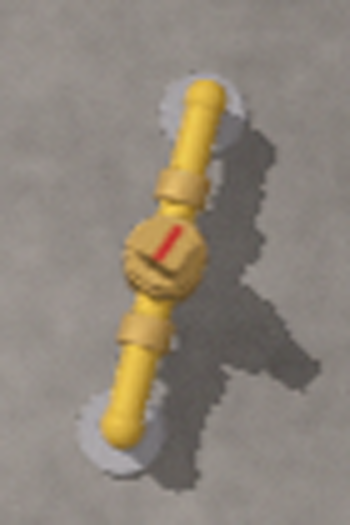

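View pics/c3.png

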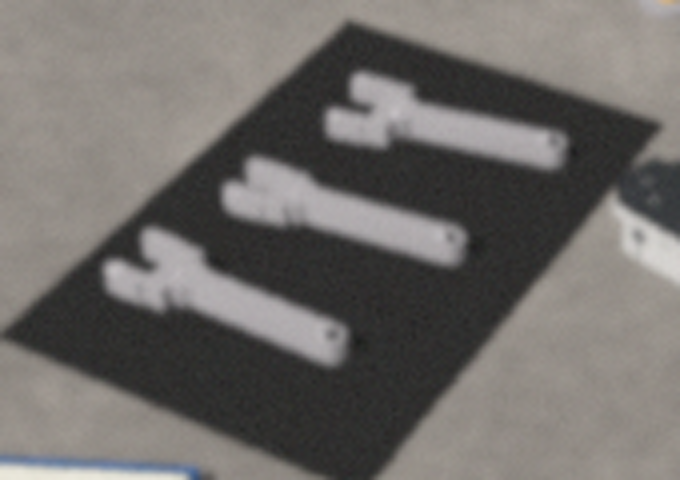

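Prong spacing is about 12.2, 9.8 and 15.2 px for left, middle and right. That matches 37, 29 and 45 mm, so the left key is key_fit. Next I'll fit the poses.

```bash
cat > fit.py <<'E'
from h import *
from scipy.optimize import minimize, least_squares
def boxpts(x0,x1,y0,y1,z0,z1): return np.array([[x,y,z] for x in(x0,x1) for y in(y0,y1) for z in(z0,z1)],float)
def keyparts(gap,th=16):
    h=gap/2
    return [boxpts(-69,56,-9,9,0,th),boxpts(55,71.5,-h-11,h+11,0,th),boxpts(70,101,h,h+11,0,th),boxpts(70,101,-h-11,-h,0,th)]
def tf(P,x,y,z,a):
    c,s=np.cos(a),np.sin(a); return np.c_[c*P[:,0]-s*P[:,1]+x,s*P[:,0]+c*P[:,1]+y,P[:,2]+z]
def render(d,parts,pose,off,S,size):
    m=np.zeros((size[1]*S,size[0]*S),np.uint8)
    for P in parts:
        uv=(proj(d,tf(P,*pose))-off+0.5)*S-0.5
        h=cv2.convexHull(np.float32(uv)); cv2.fillConvexPoly(m,np.int32(np.round(h*16)),255,shift=4)
    return cv2.resize(m,size,interpolation=cv2.INTER_AREA)/255.
def fitkey(tags_masks,gap,x0,z):
    parts=keyparts(gap)
    def cost(p,mm=tags_masks):
        e=0
        for d,m,off in mm: e+=np.sum((render(d,parts,(p[0],p[1],z,p[2]),off,8,m.shape[::-1])-m)**2)
        return e
    best=None
    for da in(0,.05,-.05):
        r=minimize(cost,np.array(x0)+[0,0,da],method='Nelder-Mead',options=dict(initial_simplex=np.array(x0)+np.array([[0,0,da],[6,0,da],[0,6,da],[0,0,da+.08]]),xatol=.02,fatol=.01,maxiter=400))
        if best is None or r.fun<best.fun: best=r
    return best
def greymask(tag,x0,y0,x1,y1,lo,hi):
    d=load(tag); f=d['frame'][y0:y1,x0:x1].astype(float).mean(2)
    return d,np.clip((f-lo)/(hi-lo),0,1),np.array([x0,y0])
E
python3 - <<'E'
from fit import *
d=load('top0'); s=load('side0')
print('mat corners',unproj(d,[[(118.5)/5+109.5,32/5+154.5],[740/5+109.5,140/5+154.5],[660/5+109.5,573/5+154.5],[13/5+109.5,455/5+154.5]],3).round(1))
c=lambda p,q:[(p+.5)/5+109.5,(q+.5)/5+154.5]
for t,j in(((170,352),(224,135)),((348,413),(380,190)),((542,466),(554,230))):
    P=unproj(d,[c(*t),c(*j)],19); v=P[1]-P[0]; print(P.round(1).tolist(),np.arctan2(v[1],v[0]),np.hypot(*v[:2]))
print('grey levels',d['frame'][160:260,120:250].mean(2).min(),d['frame'][205,146:152].mean(1))
P=unproj(d,[c(170,352),c(224,135)],19);v=P[1]-P[0];a=np.arctan2(v[1],v[0]);o=P[1]-85*v/np.linalg.norm(v)
mt=greymask('top0',136,165,170,236,50,170); ms=greymask('side0',160,280,235,326,50,150)
for mm in([mt],[ms],[mt,ms]):
    r=fitkey(mm,26,[o[0],o[1],a],3); print(r.x.round(3),r.fun, fitkey(mm,18,r.x,3).fun, fitkey(mm,34,r.x,3).fun)
E
```

```text
mat corners [[729.2 419.3   3. ]
 [657.9  29.5   3. ]
 [393.   74.3   3. ]
 [464.2 466.5   3. ]]
[[524.1, 368.6, 19.0], [658.0, 343.4, 19.0]] -0.18628341911091312 136.24161163794435
[[487.0, 259.9, 19.0], [623.1, 246.4, 19.0]] -0.09913500486863736 136.78363193306703
[[455.1, 143.2, 19.0], [597.9, 139.8, 19.0]] -0.023679248360320544 142.80323673639768
grey levels 11.333333333333334 [154.33333333 169.66666667 170.33333333 170.66666667 171.33333333
 158.66666667]
[ 5.84359e+02  3.59295e+02 -1.99000e-01] 62.51691996133965 74.30419536823445 96.69329571425519
[ 5.84708e+02  3.59829e+02 -2.09000e-01] 391.8076294886582 421.8248597846982 419.3491519800078
[ 5.84635e+02  3.59643e+02 -2.05000e-01] 456.45554547716694 498.60195147486013 519.0511128230595
```

Run:
```python
from h import *
crop('top0',284,200,322,244,14,'c4')
crop('side0',240,180,330,240,8,'c5')
```

```text
(no output)
```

View pics/c4.png

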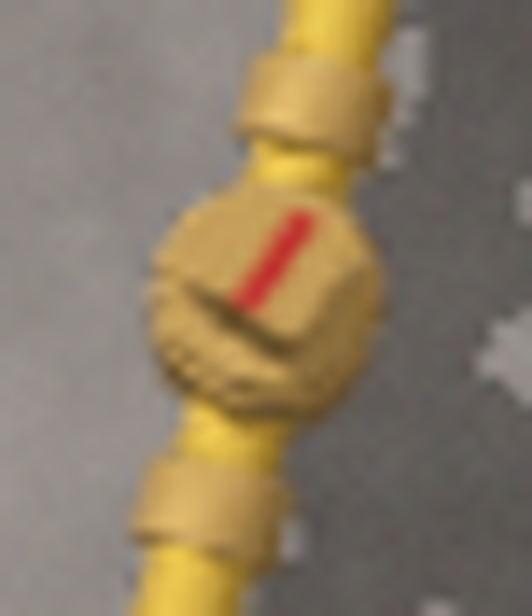

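View pics/c5.png

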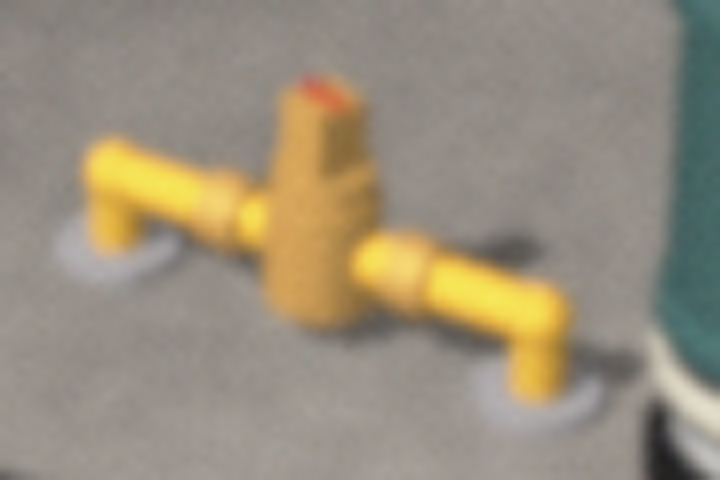

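```bash
cat > fitv.py <<'E'
from fit import *
def cyl(r,z0,z1,n=32):
    t=np.linspace(0,2*np.pi,n,endpoint=False); return np.vstack([np.c_[r*np.cos(t),r*np.sin(t),0*t+z] for z in(z0,z1)])
def xcyl(r,x0,x1,zc,n=24):
    t=np.linspace(0,2*np.pi,n,endpoint=False); return np.vstack([np.c_[0*t+x,r*np.cos(t),r*np.sin(t)+zc] for x in(x0,x1)])
def vparts(q,zb=20,xc=45):
    h=boxpts(-12,12,-12,12,75,105); h=tf(h,0,0,0,-q)
    P=[cyl(24,zb,64),cyl(21,64,75),h,xcyl(11,-100,100,38)]
    for s in(-1,1): P+=[xcyl(14,s*(xc-9),s*(xc+9),38)]+[cyl(11,0,38)+[s*100,0,0]]
    return P
def satmask(tag,x0,y0,x1,y1):
    d=load(tag); f=d['frame'][y0:y1,x0:x1].astype(float)
    sat=f[:,:,:2].max(2)-f[:,:,2]
    return d,np.clip((sat-20)/(45),0,1),np.array([x0,y0])
E
python3 - <<'E'
from fitv import *
d=load('top0'); s=load('side0')
c=lambda p,q:[(p+.5)/14+283.5,(q+.5)/14+199.5]
P=unproj(d,[c(305,212),c(243,308)],105); v=P[0]-P[1]; print('red top',P.mean(0),np.arctan2(v[1],v[0]),np.hypot(*v[:2]))
c8=lambda p,q:[(p+.5)/8+239.5,(q+.5)/8+179.5]
P=unproj(s,[c8(308,82),c8(342,105)],105); v=P[0]-P[1]; print('red side',P.mean(0),np.arctan2(v[1],v[0]),np.hypot(*v[:2]))
mt=satmask('top0',280,180,325,270); ms=satmask('side0',245,183,320,238)
cv2.imwrite('pics/m.png',np.hstack([cv2.resize((m*255).astype(np.uint8),(400,500)) for m in(mt[1],ms[1])]))
def fit(mm,x0):
    def cost(p):
        return sum(np.sum((render(d,vparts(p[3],p[4],p[5]),(p[0],p[1],0,p[2]),off,8,m.shape[::-1])-m)**2) for d,m,off in mm)
    x0=np.array(x0); sx=np.vstack([x0]+[x0+np.eye(6)[i]*[8,8,.1,.15,5,5][i] for i in range(6)])
    return minimize(cost,x0,method='Nelder-Mead',options=dict(initial_simplex=sx,xatol=.02,fatol=.02,maxiter=1500))
for mm in([mt],[ms],[mt,ms]):
    r=fit(mm,[540,-60,-.24,.2,15,45]); print(r.x.round(3),r.fun)
E
```

```text
red top [ 529.31509367 -106.63310189  105.        ] -0.5744645380323078 22.8786595178874
red side [ 528.62590454 -107.78040896  105.        ] -0.6277499387045207 22.441291972263283
[512.074  47.63   -0.518  -0.674   9.213  70.324] 713.8775308641975
[ 5.30625e+02 -1.08788e+02 -2.46000e-01  4.24000e-01  1.03870e+01
  6.99130e+01] 78.96709299841942
[ 5.30160e+02 -1.06733e+02 -2.52000e-01  3.44000e-01  1.43760e+01
  6.75610e+01] 147.1119466871716
```

View pics/m.png

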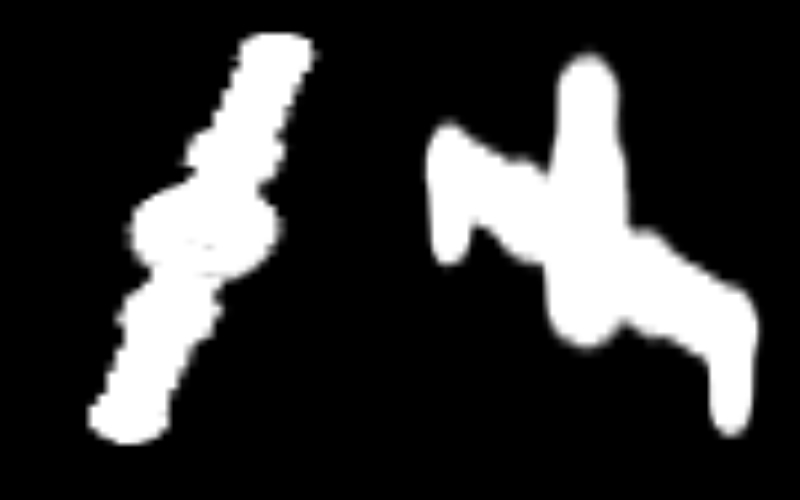

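```bash
cat >> fitv.py <<'E'
def redline(tag,x0,y0,x1,y1,z=105):
    d=load(tag); f=d['frame'][y0:y1,x0:x1].astype(float)
    w=np.clip((f[:,:,0]-f[:,:,1]-60)/80,0,1); ys,xs=np.nonzero(w>0.05); ww=w[ys,xs]
    P=unproj(d,np.c_[xs+x0,ys+y0],z)[:,:2]; m=np.average(P,axis=0,weights=ww)
    C=np.cov((P-m).T,aweights=ww); e,V=np.linalg.eigh(C); v=V[:,1]; a=np.arctan2(v[1],v[0])
    return m,(a+np.pi/2)%np.pi-np.pi/2,np.sqrt(e*12),ww.sum()
def fitvalve(mm,x0):
    def cost(p):
        return sum(np.sum((render(d,vparts(p[3],p[4],p[5]),(p[0],p[1],0,p[2]),off,8,m.shape[::-1])-m)**2) for d,m,off in mm)
    x0=np.array(x0); sx=np.vstack([x0]+[x0+np.eye(6)[i]*[4,4,.05,.1,5,4][i] for i in range(6)])
    return minimize(cost,x0,method='Nelder-Mead',options=dict(initial_simplex=sx,xatol=.02,fatol=.02,maxiter=1500))
E
python3 - <<'E'
from fitv import *
print(redline('top0',295,210,312,228)); print(redline('side0',272,186,290,197))
mt=satmask('top0',280,180,325,270)
r=fitvalve([mt],[530,-107,-.25,.34,14,67]); print(r.x.round(3),r.fun)
E
```

```text
(array([ 529.26519049, -106.90967783]), np.float64(-0.6068670087950014), array([ 5.68428322, 22.60878664]), np.float64(12.475))
(array([ 528.47169688, -105.36686388]), np.float64(-0.7187486023972043), array([10.39080495, 21.22596726]), np.float64(3.4875000000000003))
[ 5.29904e+02 -1.06673e+02 -2.57000e-01  5.21000e-01  2.15730e+01
  4.40090e+01] 18.894555085650815
```

```bash
cat >> h.py <<'E'
def plan(x,y,z,phi):
    o=env.get_obs(); q=o['orientation']; f=2*np.arctan2(q[1],q[0]); p=o['tool_pos']
    dturn=(f-phi+np.pi)%(2*np.pi)-np.pi
    D=np.array([x,y,z])-p; s=lambda a:np.array([D[0]*np.cos(a)+D[1]*np.sin(a),D[0]*np.sin(a)-D[1]*np.cos(a),-D[2]]).round(2)
    print('t',round(o['time'],2),'pos',p.round(2),'phi',round(f,4),'quat',q.round(4),'F',o['wrist_force'].round(1),'T',o['wrist_torque'].round(2),'w',round(o['width'],2))
    print('turn',round(dturn,4),'shift before turn',s(f),'after turn',s(phi),'q',o['qpos'].round(3))
E
python3 -c "
from h import *
plan(604.1,355.5,60,1.368)"
```

```text
t 0.1 pos [227.45 500.23 204.42] phi 1.1439 quat [ 8.408e-01  5.413e-01 -9.000e-04  5.000e-04] F [ 1.2  1.2 -0.6] T [-0.01  0.04  0.01] w 94.0
turn -0.2241 shift before turn [ 24.19 402.77 144.42] after turn [-65.91 398.08 144.42] q [ 1.041  0.088  1.372 -0.     1.684 -0.103]
```

Call:
play_rows(motion=[0,0,0,-0.112,0,0,0,-0.112,-0.0047,0.0284,0.005,0,-0.0047,0.0284,0.005,0,-0.0047,0.0284,0.005,0,-0.0047,0.0284,0.005,0,-0.0047,0.0284,0.005,0,-0.0047,0.0284,0.005,0,-0.0047,0.0284,0.005,0,-0.0047,0.0284,0.005,0,-0.0047,0.0284,0.005,0,-0.0047,0.0284,0.005,0,-0.0047,0.0284,0.005,0,-0.0047,0.0284,0.005,0,-0.0047,0.0284,0.005,0,-0.0047,0.0284,0.005,0,0,0,0,0,0,0,0,0], claw=0.05, force=40)

```text
time: 1.6
tool_pos: [604.3, 354.9, 133.3]
orientation: [0.776, 0.631, -0.002, -0.001]
wrist_force: [-0.4, 0.7, -0.1]
width: 50.2
```

```bash
python3 -c "
from h import *
grab('top','top1');grab('side','side1')
crop('top1',110,140,270,290,4,'t1');crop('side1',100,200,320,365,3,'s1')
plan(604.1,355.5,5,1.368)"
```

```text
t 1.7 pos [603.09 356.5  135.11] phi 1.3684 quat [ 7.749e-01  6.321e-01 -5.000e-04 -5.000e-04] F [-0.2  0.6  0.8] T [-0.01  0.04 -0.07] w 49.96
turn 0.0004 shift before turn [ -0.78   1.19 130.11] after turn [ -0.78   1.19 130.11] q [ 4.530e-01  4.470e-01  1.067e+00  1.000e-03  1.629e+00 -9.160e-01]
```

View pics/t1.png

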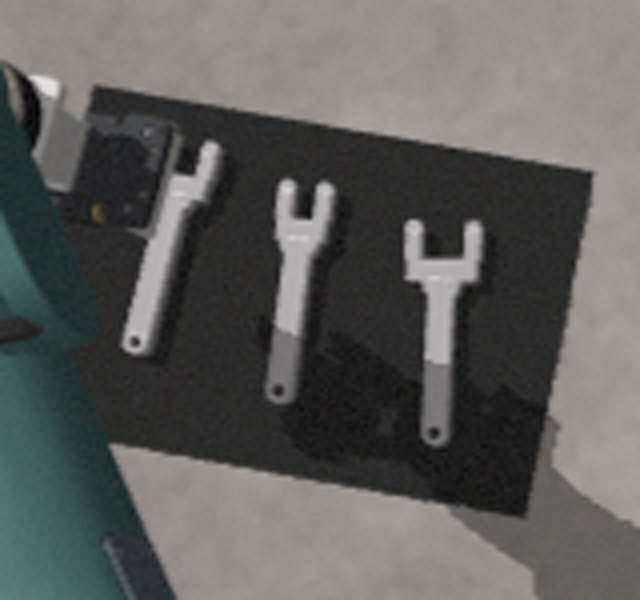

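View pics/s1.png

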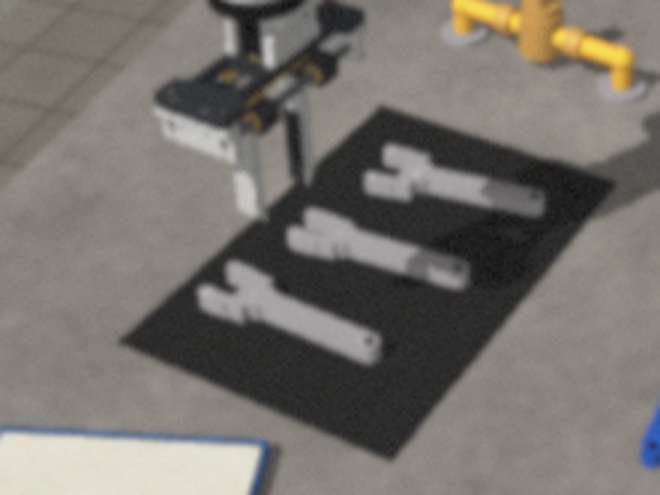

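The hand is above the left key, with the fingers straddling its handle. The middle and right keys are clear. I'll lower it, then check.

Call:
play_rows(motion=[-0.0003,0.0005,0.021,0,0,0,0.021,0,0,0,0.021,0,0,0,0.021,0,0,0,0.016,0,0,0,0,0,0,0,0,0])

```text
time: 2.28
tool_pos: [602.6, 356.5, 35.1]
orientation: [0.775, 0.633, -0.001, -0.0]
wrist_force: [0.1, -0.1, 0.3]
width: 50.3
```

```bash
python3 -c "
from h import *
grab('side','side2');grab('top','top2')
crop('side2',140,220,310,350,4,'s2');crop('top2',110,155,210,255,6,'t2')
plan(604.1,355.5,5,1.368)"
```

```text
t 2.38 pos [604.66 356.9   37.75] phi 1.3691 quat [7.747e-01 6.323e-01 1.600e-03 3.000e-04] F [ 0.4 -0.   1.1] T [ 0.04  0.04 -0.02] w 49.8
turn 0.0011 shift before turn [-1.48 -0.27 32.75] after turn [-1.48 -0.27 32.75] q [ 0.452  0.497  1.191  0.     1.45  -0.917]
```

View pics/s2.png

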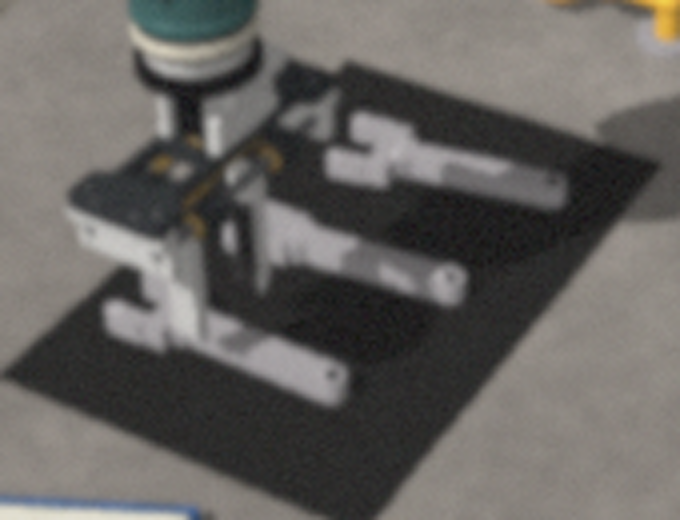

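View pics/t2.png

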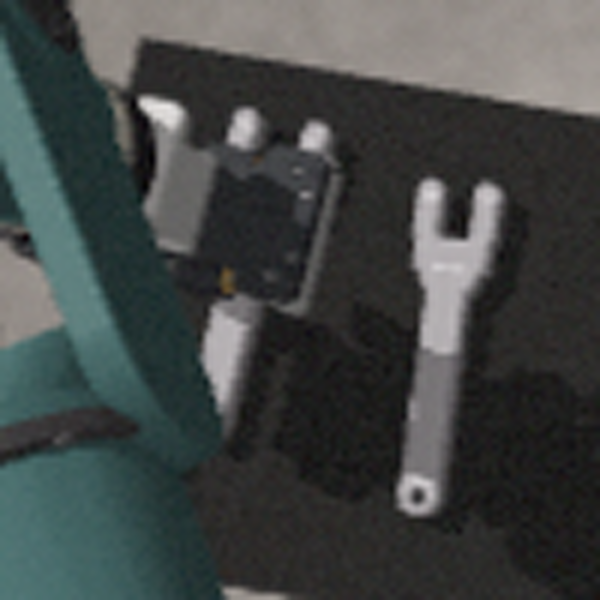

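The fingers straddle the key_fit handle just behind its head, clear of the middle key. I'll go down and grip.

Call:
play_rows(motion=[-0.0005,0,0.012,0,0,0,0.012,0,0,0,0.0062,0,0,0,0,0,0,0,0,0])

```text
time: 2.8
tool_pos: [603.8, 355.0, 4.3]
orientation: [0.775, 0.632, -0.001, -0.0]
wrist_force: [0.1, -0.0, -0.1]
width: 50.2
```

Call:
play_rows(motion=[0,0,0,0,0,0,0,0,0,0,0,0,0,0,0,0,0,0,0,0,0,0,0,0,0,0,0,0], claw=0.0, force=50)

```text
time: 3.38
tool_pos: [604.3, 355.4, 5.3]
orientation: [0.775, 0.632, 0.0, -0.0]
wrist_force: [-0.6, 0.2, -0.4]
width: 17.3
```

Call:
play_rows(motion=[0,0,-0.01,0,0,0,-0.02,0,0,0,-0.03,0,0,0,-0.03,0,0,0,-0.03,0,0,0,-0.025,0,0,0,0,0])

```text
time: 3.97
tool_pos: [606.8, 356.5, 158.1]
orientation: [0.775, 0.632, 0.006, 0.001]
wrist_force: [0.8, 1.4, -2.8]
width: 17.1
```

```bash
python3 -c "
from h import *
plan(475.7,-70.6,150,0.98)"
```

```text
t 3.97 pos [606.77 356.5  158.11] phi 1.368 quat [0.775  0.6319 0.0058 0.0014] F [ 0.8  1.4 -2.8] T [ 0.03 -0.07 -0.03] w 17.08
turn 0.388 shift before turn [-444.75  -42.38    8.11] after turn [-427.72  129.05    8.11] q [ 0.451  0.437  1.035  0.     1.658 -0.917]
```

Call:
play_rows(motion=[-0.014,-0.0012,0,0,-0.0277,-0.0025,0,0,-0.0277,-0.0025,0,0,-0.0277,-0.0025,0,0,-0.0277,-0.0025,0,0,-0.0277,-0.0025,0,0,-0.0277,-0.0025,0,0,-0.0277,-0.0025,0,0,-0.0277,-0.0025,0,0,-0.0277,-0.0025,0,0,-0.0277,-0.0025,0,0,-0.0277,-0.0025,0,0,-0.0277,-0.0025,0,0,-0.0277,-0.0025,0,0,-0.0277,-0.0025,0,0,-0.0277,-0.0025,0,0,-0.0137,-0.0013,0,0])

```text
time: 5.38
tool_pos: [473.3, -73.2, 147.9]
orientation: [0.776, 0.631, -0.002, -0.001]
wrist_force: [0.3, -0.1, -5.1]
width: 17.4
```

Call:
play_rows(motion=[0,0,0.002,0.08,0,0,0.002,0.1,0,0,0.002,0.1,0,0,0.002,0.1,0,0,0,0.008,0,0,0,0,0,0,0,0])

```text
time: 5.97
tool_pos: [475.1, -70.6, 141.2]
orientation: [0.882, 0.472, -0.001, -0.001]
wrist_force: [0.3, 0.3, -4.2]
width: 17.7
```

```bash
python3 -c "
from h import *
grab('side','side3');grab('top','top3')
crop('side3',220,130,360,240,5,'s3');crop('top3',250,160,350,260,6,'t3')
plan(475.7,-70.6,150,0.98)"
```

```text
t 6.07 pos [475.57 -70.69 141.91] phi 0.9814 quat [ 8.820e-01  4.712e-01 -2.000e-04 -2.000e-04] F [ 0.1 -0.7 -4. ] T [ 0.03 -0.02 -0.01] w 16.85
turn 0.0014 shift before turn [ 0.15  0.06 -8.09] after turn [ 0.15  0.06 -8.09] q [-0.266 -0.046  1.632  0.     1.556 -1.247]
```

View pics/s3.png

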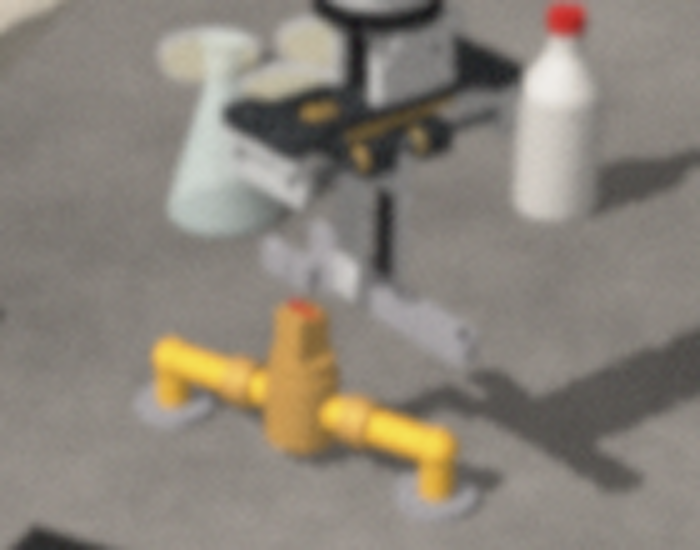

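View pics/t3.png

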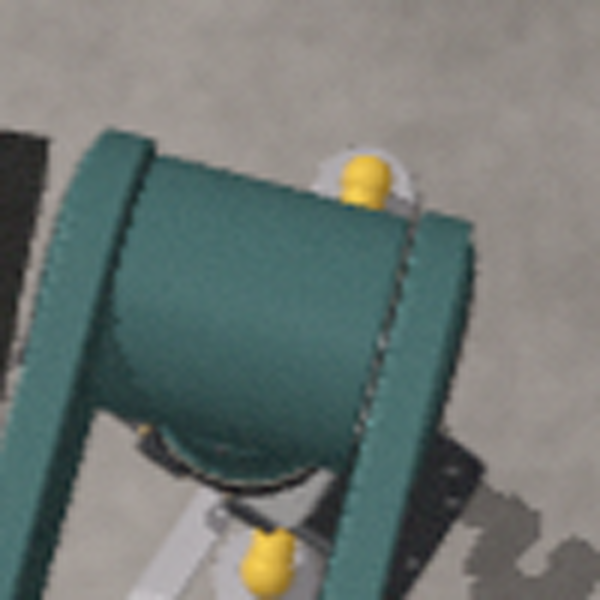

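```bash
cat > ov.py <<'E'
from fitv import *
def overlay(tag,keypose,vpose,q,x0,y0,x1,y1,s,out):
    d=load(tag); im=d['frame'][y0:y1,x0:x1,::-1]; im=cv2.resize(im,None,fx=s,fy=s,interpolation=cv2.INTER_CUBIC); raw=im.copy()
    def dr(P,closed,col):
        uv=((proj(d,P)-[x0,y0]+.5)*s-.5); cv2.polylines(im,[np.int32(uv*16)],closed,col,1,cv2.LINE_AA,shift=4)
    h=13
    out2=np.array([[-69,9],[55,9],[55,24],[101,24],[101,13],[71.5,13],[71.5,-13],[101,-13],[101,-24],[55,-24],[55,-9],[-69,-9]],float)
    for z,col in((0,(255,0,255)),(16,(255,255,0))):
        dr(tf(np.c_[out2,0*out2[:,0]+z],*keypose),True,col)
    hd=np.array([[12,12],[12,-12],[-12,-12],[-12,12]],float)
    for z in(75,105): dr(tf(tf(np.c_[hd,0*hd[:,0]+z],0,0,0,-q),*vpose),True,(0,255,0))
    cv2.imwrite(f'pics/{out}.png',np.hstack([raw,im]))
E
python3 - <<'E'
from ov import *
a=-0.59; t=np.array([475.6,-70.6]); o=t-20*np.array([np.cos(a),np.sin(a)])
overlay('side3',(o[0],o[1],139.5,a),(529.7,-106.8,0,-.255),.335,265,168,325,212,6,'o3')
E
```

```text
(no output)
```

View pics/o3.png

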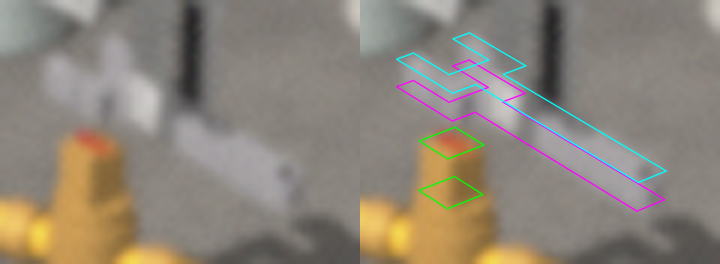

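Call:
play_rows(motion=[0,0,0.01,0,0,0,0.01,0,0,0,0.0098,0,0,0,0,0,0,0,0,0,0,0,0,0])

```text
time: 6.57
tool_pos: [475.7, -70.8, 112.2]
orientation: [0.882, 0.471, -0.0, -0.0]
wrist_force: [1.6, -0.2, -4.9]
width: 17.5
```

Run:
```python
from ov import *
zs=[];fs=[]
for i in range(8):
    o=env.get_obs(); 
    if i<1: print(o['tool_pos'])
d0=env.grab_frame('side')['frame'].astype(float)
acc=d0; pos=[]
for i in range(7):
    d=env.grab_frame('side'); acc=acc+d['frame']; pos.append(env.get_obs()['tool_pos'])
print('t',env.get_obs()['time'],np.mean(pos,0),np.std(pos,0))
d['frame']=np.clip(acc/8,0,255).astype(np.uint8); np.savez('pics/side4.npz',**d)
a=-0.59; t=np.array([475.6,-70.6]); o=t-20*np.array([np.cos(a),np.sin(a)])
overlay('side4',(o[0],o[1],109.7,a),(529.7,-106.8,0,-.255),.335,262,168,322,212,6,'o4')
crop('side4',262,168,322,212,13,'o4r')
```

```text
[475.71823219 -70.78231726 112.24657341]
t 6.9667 [476.11673334 -70.89483813 112.97883351] [0.10822822 0.03519861 0.11783925]
```

View pics/o4.png

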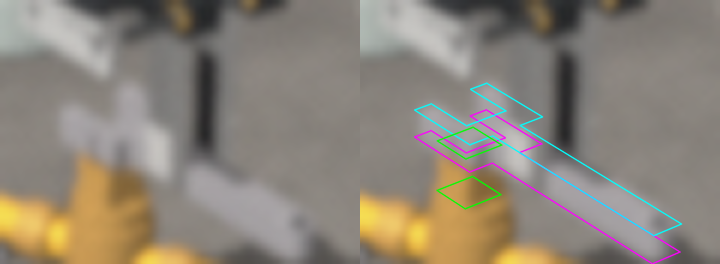

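View pics/o4r.png

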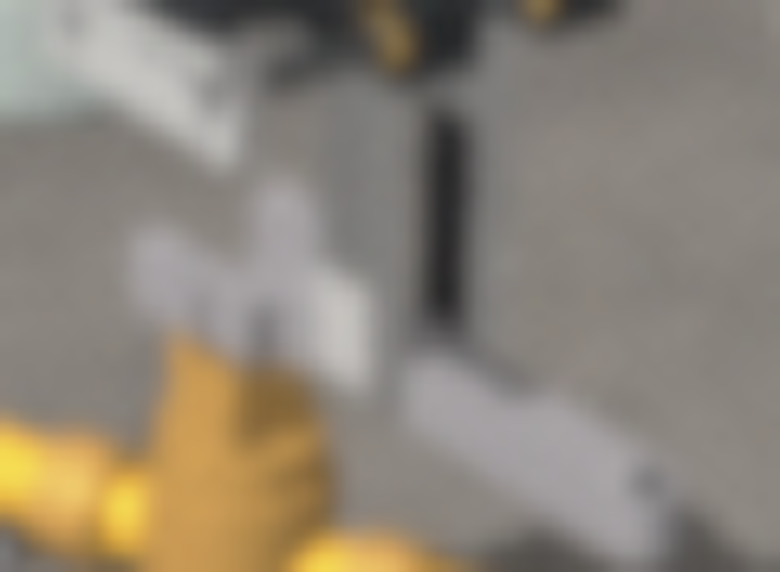

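Run:
```python
from ov import *
f=load('side4')['frame'].astype(float)
for n,(u,v) in dict(handle=(303,205),bench=(316,190),prong=(275,190),bench2=(268,185),prong2=(284,185),top=(290,195),fing=(287,192),bench3=(268,193)).items(): print(n,f[v,u])
g=f[168:216,255:322]; b=g[:,:,2]-g[:,:,0]; 
x=np.hstack([np.clip((g.mean(2)-90)*2,0,255),np.clip((b+25)*5,0,255)])
cv2.imwrite('pics/bb.png',cv2.resize(x.astype(np.uint8),None,fx=6,fy=6))
```

```text
handle [162. 158. 159.]
bench [134. 129. 123.]
prong [165. 160. 163.]
bench2 [137. 131. 126.]
prong2 [166. 161. 163.]
top [163. 160. 157.]
fing [194. 191. 188.]
bench3 [137. 132. 126.]
```

View pics/bb.png

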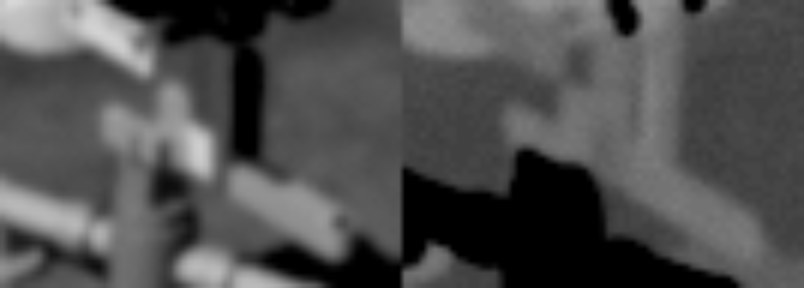

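```bash
cat > keyside.py <<'E'
from ov import *
def keyfit(tag,z,a0,t0,win=(262,172,322,214),excl=(),fita=False,gr=20,lo=134,hi=161):
    d=load(tag); x0,y0,x1,y1=win; f=d['frame'][y0:y1,x0:x1].astype(float)
    gold=(f[:,:,0]-f[:,:,2])>22
    m=np.clip((f.mean(2)-lo)/(hi-lo),0,1); m[gold]=0
    w=np.ones(m.shape)
    for (a,b,c,e) in excl: w[b-y0:e-y0,a-x0:c-x0]=0
    parts=keyparts(26)
    def cost(p):
        a=a0+(p[2] if fita else 0); cs,sn=np.cos(a0),np.sin(a0)
        t=np.array(t0)+p[0]*np.array([cs,sn])+p[1]*np.array([-sn,cs])
        o=t-gr*np.array([np.cos(a),np.sin(a)])
        r=render(d,parts,(o[0],o[1],z,a),np.array([x0,y0]),6,(x1-x0,y1-y0))
        r=cv2.GaussianBlur(r,(0,0),.9); return np.sum(w*(r-m)**2)
    n=3 if fita else 2
    sx=np.vstack([np.zeros(n)]+[np.eye(n)[i]*[4,4,.06][i] for i in range(n)])
    r=minimize(cost,np.zeros(n),method='Nelder-Mead',options=dict(initial_simplex=sx,xatol=.01,fatol=.001))
    return r.x,r.fun,cost(np.zeros(n)),m,w
E
python3 - <<'E'
from keyside import *
t0=(475.8,-70.7); ex=[(284,160,296,202),(262,160,283,178),(262,198,290,214),(290,206,308,214)]
for z in(109.5,110.5,111):
  for fa in(0,1):
    r=keyfit('side4',z,-.59,t0,excl=ex,fita=fa); print(z,r[0].round(3),r[1],r[2])
r=keyfit('side4',110,-.59,t0,excl=ex)
cv2.imwrite('pics/mm.png',cv2.resize((r[3]*r[4]*255).astype(np.uint8),None,fx=10,fy=10,interpolation=0))
E
```

```text
109.5 [ 8.961 -0.165] 175.95174102631466 186.8772414399454
109.5 [ 7.949  0.728 -0.063] 168.01274774216043 186.8772414399454
110.5 [6.645 1.505] 177.1008911973762 186.74035692939907
110.5 [ 6.11   2.153 -0.063] 168.6493628483518 186.74035692939907
111 [6.156 2.257] 177.29911166558696 187.56098547449756
111 [ 4.68   3.207 -0.062] 168.93195854470991 187.56098547449756
```

View pics/mm.png

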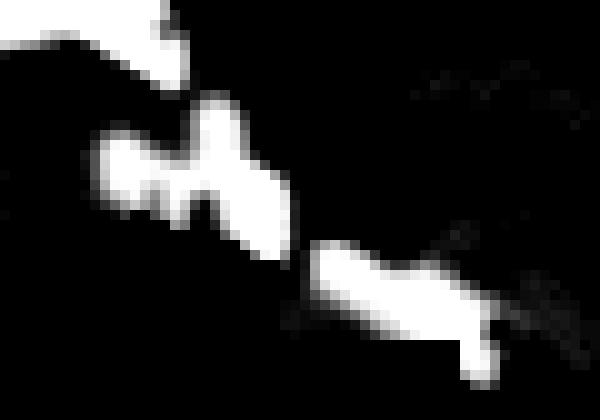

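Run:
```python
from keyside import *
t0=(475.8,-70.7); ex=[(284,160,295,202),(262,160,282,181),(262,200,296,214)]
for z in(109.5,110.5,111.5):
  for fa in(0,1):
    r=keyfit('side4',z,-.59,t0,excl=ex,fita=fa); print(z,r[0].round(3),r[1],r[2])
r=keyfit('side4',110,-.59,t0,excl=ex)
cv2.imwrite('pics/mm.png',cv2.resize((r[3]*r[4]*255).astype(np.uint8),None,fx=10,fy=10,interpolation=0))
s=r[0]; a=-.59; t=np.array(t0)+s[0]*np.array([np.cos(a),np.sin(a)])+s[1]*np.array([-np.sin(a),np.cos(a)]); o=t-20*np.array([np.cos(a),np.sin(a)])
overlay('side4',(o[0],o[1],110,a),(529.7,-106.8,0,-.255),.335,262,168,322,214,6,'o5')
```

```text
109.5 [10.24  -0.498] 177.70391109440789 188.45422333013607
109.5 [ 7.112 -0.136 -0.04 ] 173.84812220552158 188.45422333013607
110.5 [7.313 0.679] 178.4297157725544 187.5949165532562
110.5 [ 7.032  0.754 -0.042] 174.1453738713995 187.5949165532562
111.5 [6.323 2.135] 178.87726383236154 188.8644928693976
111.5 [ 5.523  1.991 -0.046] 174.93295516121458 188.8644928693976
```

View pics/mm.png

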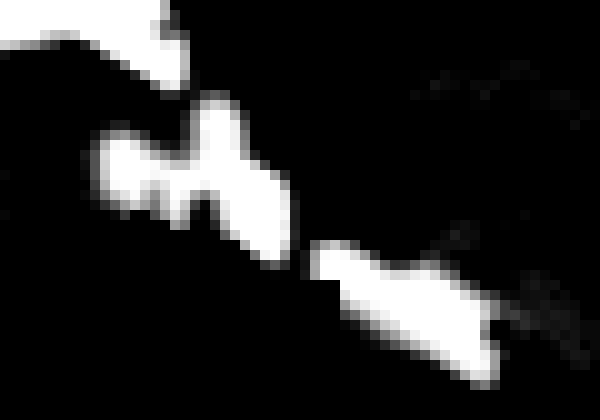

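View pics/o5.png

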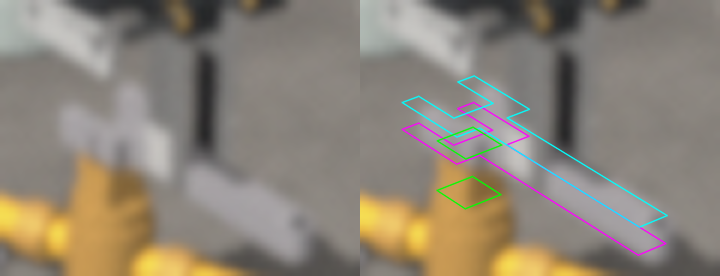

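```bash
sed -i 's/w\[b-y0:e-y0,a-x0:c-x0\]=0/w[max(b-y0,0):max(e-y0,0),max(a-x0,0):max(c-x0,0)]=0/' keyside.py
python3 - <<'E'
from keyside import *
t0=(475.8,-70.7); ex=[(284,160,295,202),(262,160,282,181),(262,200,296,214)]
for z in(109.5,110.5,111.5):
  for fa in(0,1):
    r=keyfit('side4',z,-.59,t0,excl=ex,fita=fa); print(z,r[0].round(3),r[1],r[2])
r=keyfit('side4',110,-.59,t0,excl=ex)
s=r[0]; a=-.59; t=np.array(t0)+s[0]*np.array([np.cos(a),np.sin(a)])+s[1]*np.array([-np.sin(a),np.cos(a)]); o=t-20*np.array([np.cos(a),np.sin(a)])
overlay('side4',(o[0],o[1],110,a),(529.7,-106.8,0,-.255),.335,262,168,322,214,6,'o6')
E
```

```text
109.5 [ 5.406 -1.995] 49.66837972789001 55.96735506926188
109.5 [ 7.024 -1.871 -0.063] 39.688848186893594 55.96735506926188
110.5 [ 4.07e+00 -4.00e-03] 49.91838273498432 53.65813518983772
110.5 [ 6.547 -0.721 -0.065] 40.18444088878999 53.65813518983772
111.5 [3.983 0.058] 50.76333697247932 53.05352666360614
111.5 [ 5.655  0.383 -0.062] 40.91352922016313 53.05352666360614
```

View pics/o6.png

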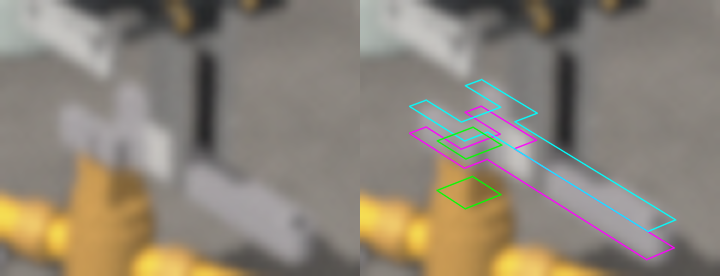

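```bash
cat >> fit.py <<'E'
def keyparts(gap,th=16):
    h=gap/2; out=[]
    t=np.linspace(-np.pi/2,np.pi/2,9)
    def ext(xy): return np.vstack([np.c_[xy,0*xy[:,0]],np.c_[xy,0*xy[:,0]+th]])
    out.append(ext(np.vstack([[[56,-9],[56,9]],np.c_[-60-9*np.cos(t),9*np.sin(t)]])))
    out.append(boxpts(55,71.5,-h-11,h+11,0,th))
    for s in(-1,1):
        c=s*(h+5.5); out.append(ext(np.vstack([[[70,c-5.5],[70,c+5.5]],np.c_[95.5+5.5*np.cos(t),c+5.5*np.sin(t)]])))
    return out
E
python3 - <<'E'
from keyside import *
mt=greymask('top0',136,165,170,236,50,170); ms=greymask('side0',160,280,235,326,50,150)
for mm in([mt],[ms],[mt,ms]):
    r=fitkey(mm,26,[584.5,359.5,-.2],3); print('mat',r.x.round(3),r.fun)
t0=(475.8,-70.7); ex=[(284,160,295,202),(262,160,282,181),(262,200,296,214)]
for z in(109.5,110.5,111.5):
  for fa in(0,1):
    r=keyfit('side4',z,-.59,t0,excl=ex,fita=fa); print(z,r[0].round(3),r[1],r[2])
d=load('side0');R=cv2.Rodrigues(d['rvec'])[0];c=-R.T@d['tvec'];v=np.array([530,-107,90])-c;print('cam',c,v/np.linalg.norm(v),np.linalg.norm(v))
d=load('top0');R=cv2.Rodrigues(d['rvec'])[0];print('top',-R.T@d['tvec'])
E
```

```text
mat [ 5.84354e+02  3.59316e+02 -1.99000e-01] 56.533598162031694
mat [ 5.84303e+02  3.59910e+02 -2.01000e-01] 389.73218312187623
mat [ 5.8443e+02  3.5963e+02 -2.0200e-01] 446.8796943942501
109.5 [ 7.229 -0.586] 38.705227262505645 47.25507399780977
109.5 [ 7.716 -1.836 -0.046] 31.96073540213349 47.25507399780977
110.5 [ 6.56  -0.247] 39.10526156389828 45.00049784899351
110.5 [ 5.69  -0.723 -0.046] 32.23577911273598 45.00049784899351
111.5 [4.065 1.214] 39.465927381342475 44.15296549560888
111.5 [ 4.948  0.352 -0.044] 32.65169996579188 44.15296549560888
cam [ 109.99218377 1237.46261849  901.47270876] [ 0.25837589 -0.82707206 -0.49919306] 1625.5689020390246
top [ 352.94138219  -69.44189178 1177.04032978]
```

```bash
cat > resid.py <<'E'
from keyside import *
def resid(tag,z,a,t,win,ex,out,gr=20,lo=134,hi=161):
    d=load(tag); x0,y0,x1,y1=win; r=keyfit(tag,z,a,t,win,ex,gr=gr,lo=lo,hi=hi); m,w=r[3],r[4]
    o=np.array(t)-gr*np.array([np.cos(a),np.sin(a)])
    R=cv2.GaussianBlur(render(d,keyparts(26),(o[0],o[1],z,a),np.array([x0,y0]),6,(x1-x0,y1-y0)),(0,0),.9)
    im=np.dstack([R*w,m*w*0+.5*w*0,m*w])*255
    A=cv2.resize(im.astype(np.uint8),None,fx=6,fy=6,interpolation=0)
    B=cv2.resize((m*255).astype(np.uint8),None,fx=6,fy=6,interpolation=0); 
    cv2.imwrite(f'pics/{out}.png',np.hstack([A,cv2.cvtColor(B,cv2.COLOR_GRAY2BGR)]))
E
python3 - <<'E'
from resid import *
resid('side4',110.5,-.59,(475.8,-70.7),(262,172,322,214),[(284,160,295,202),(262,160,282,181),(262,200,296,214)],'r4')
E
```

```text
(no output)
```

View pics/r4.png

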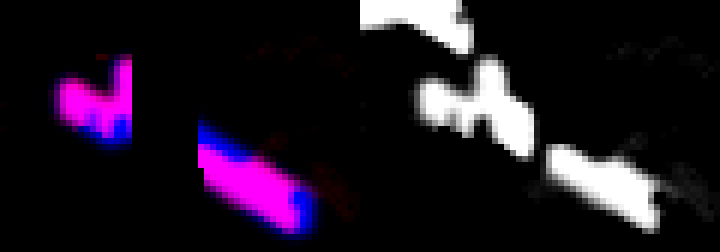

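Run:
```python
from keyside import *
t0=(475.8,-70.7); ex=[(286,160,340,220),(262,160,282,181),(262,197,290,214)]
for z in(109.5,110,110.5,111.5):
    for w in((262,172,322,214),):
        r=keyfit('side4',z,-.59,t0,excl=ex); print(z,r[0].round(3),r[1],r[2])
ms=satmask('side0',245,183,320,238)
for x0 in([530,-107,-.25,.33,12,68],[528,-105,-.26,.33,12,66]): r=fitvalve([ms],x0); print(r.x.round(3),r.fun)
# head only: fit x,y from side with window on head
d,m,off=satmask('side0',268,183,293,212)
def cost(p): 
    R=render(d,vparts(.335,12,68),(p[0],p[1],0,-.255),off,8,m.shape[::-1]); return np.sum((cv2.GaussianBlur(R,(0,0),.7)-m)**2)
r=minimize(cost,[530,-107],method='Nelder-Mead',options=dict(initial_simplex=[[530,-107],[534,-107],[530,-103]])); print('head side',r.x,r.fun)
```

```text
109.5 [ 4.475 -4.177] 10.185550268162988 17.232482641509904
110 [ 4.152 -3.906] 10.229911410220835 15.498144152829155
110.5 [ 3.429 -3.315] 10.239891196382532 14.076624946405744
111.5 [ 1.787 -2.02 ] 10.339308064625307 11.940026106285549
[ 5.30906e+02 -1.08993e+02 -2.42000e-01  4.35000e-01  1.02870e+01
  6.49970e+01] 78.08986629074286
[ 5.30652e+02 -1.08978e+02 -2.44000e-01  4.40000e-01  1.05890e+01
  5.99870e+01] 76.04103891665599
head side [ 531.22014832 -110.89919841] 11.987171583484
```

Using the side camera only, the prongs and the square head agree to within about 1 mm. I'll shift slightly and lower onto the head while watching the force.

Call:
play_rows(motion=[0.0005,-0.001,0.002,0,0,0,0.002,0,0,0,0.002,0,0,0,0.002,0,0,0,0,0,0,0,0,0])

```text
time: 7.47
tool_pos: [475.0, -69.8, 104.1]
orientation: [0.882, 0.471, -0.0, -0.0]
wrist_force: [-0.3, 0.1, -3.8]
width: 17.4
```

```bash
python3 -c "
from h import *
plan(475.7,-70.6,77,0.98)"
```

```text
t 7.47 pos [475.03 -69.77 104.15] phi 0.98 quat [ 8.823e-01  4.706e-01 -2.000e-04 -2.000e-04] F [-0.3  0.1 -3.8] T [-0.07  0.04  0.08] w 17.45
turn 0.0 shift before turn [-0.32  1.01 27.15] after turn [-0.32  1.01 27.15] q [-0.264 -0.025  1.689  0.     1.478 -1.244]
```

Call:
play_rows(motion=[0,0,0.002,0,0,0,0.002,0,0,0,0.002,0,0,0,0,0,0,0,0,0])

```text
time: 7.88
tool_pos: [475.0, -69.8, 98.2]
orientation: [0.882, 0.471, -0.0, -0.0]
wrist_force: [0.0, 0.4, -3.9]
width: 17.5
```

Run:
```python
from resid import *
print(env.get_obs()['wrist_force'],env.get_obs()['wrist_torque'])
acc=0
for i in range(3):
    d=env.grab_frame('side'); acc=acc+d['frame'].astype(float)
d['frame']=(acc/3).astype(np.uint8); np.savez('pics/side5.npz',**d)
crop('side5',255,165,325,225,10,'s5')
```

```text
[ 0.03879915  0.44791108 -3.92974743] [-0.05854439 -0.01811191  0.00174793]
```

View pics/s5.png

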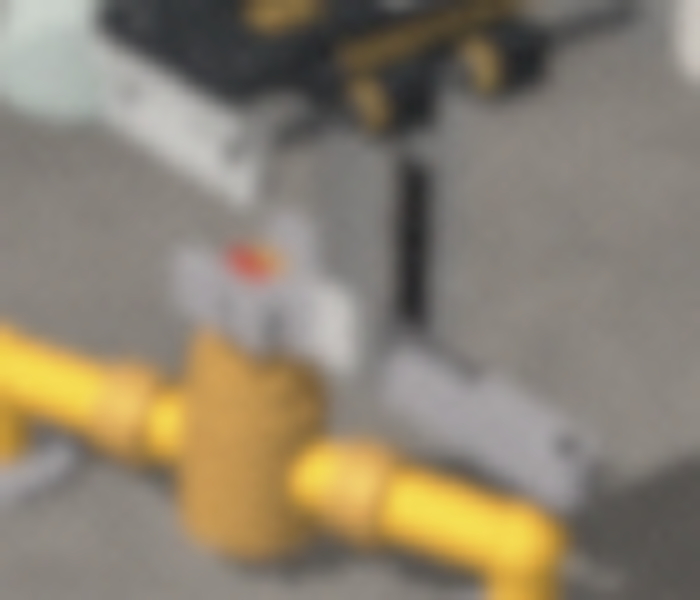

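The head's red top at (250,262) now shows between the prongs, so the jaw is over the square. I'll press down.

Call:
play_rows(motion=[0,0,0.003,0,0,0,0.003,0,0,0,0.003,0,0,0,0.003,0,0,0,0.003,0,0,0,0.002,0,0,0,0.001,0,0,0,0,0,0,0,0,0])

```text
time: 8.78
tool_pos: [475.3, -69.8, 80.5]
orientation: [0.882, 0.471, 0.0, -0.0]
wrist_force: [-0.2, 0.3, -3.6]
width: 17.6
```

Call:
play_rows(motion=[0,0,0.0015,0,0,0,0.001,0,0,0,0.001,0,0,0,0,0,0,0,0,0])

```text
time: 9.2
tool_pos: [475.3, -69.8, 77.2]
orientation: [0.882, 0.471, 0.0, 0.0]
wrist_force: [-0.7, 0.5, -2.9]
width: 17.5
```

Call:
play_rows(motion=[0,0,0.0006,0,0,0,0.0006,0,0,0,0,0,0,0,0,0])

```text
time: 9.53
tool_pos: [475.3, -69.7, 76.6]
orientation: [0.882, 0.471, 0.0, 0.0]
wrist_force: [-3.2, 1.5, 3.1]
width: 17.8
```

Call:
play_rows(motion=[0,0,0.0006,0,0,0,0,0,0,0,0,0])

```text
time: 9.78
tool_pos: [475.3, -69.7, 76.3]
orientation: [0.882, 0.471, 0.0, 0.0]
wrist_force: [-5.6, 1.8, 5.7]
width: 17.3
```

Run:
```python
from ov import *
o=env.get_obs(); print(o['wrist_force'],o['wrist_torque'],o['tool_pos'],o['time'])
grab('side','side6'); crop('side6',255,165,325,225,10,'s6')
```

```text
[-5.6290376   1.81858025  5.72329723] [ 0.11808295  0.67006507 -0.06031554] [475.25898208 -69.7054705   76.29364541] 9.7833
```

View pics/s6.png

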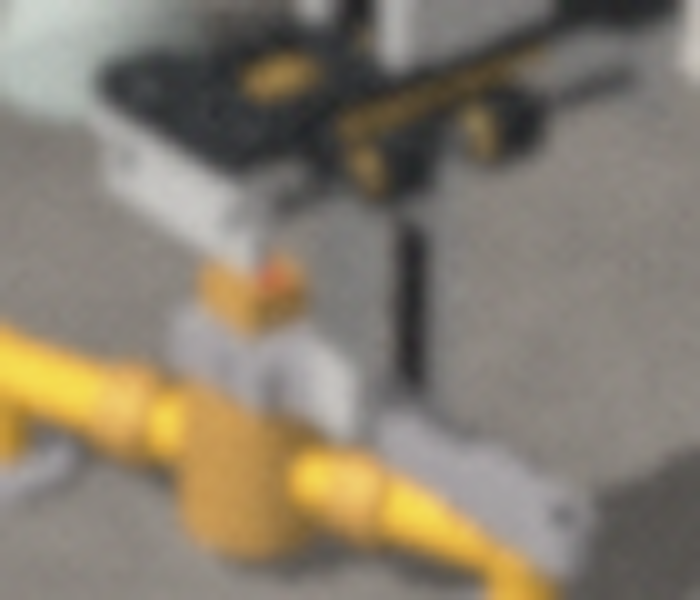

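Call:
play_rows(motion=[0.0026,0.0001,0,0.04,0.0039,0.0001,0,0.06,0.0039,0.0001,0,0.06,0.0039,0.0001,0,0.06,0.0039,0.0001,0,0.06,0.0039,0.0001,0,0.06,0,0,0,0,0,0,0,0])

```text
time: 10.5
tool_pos: [490.4, -54.5, 76.2]
orientation: [0.949, 0.315, -0.0, 0.001]
wrist_force: [-4.8, -0.0, 4.9]
width: 17.5
```

Run:
```python
from ov import *
plan(0,0,0,0); grab('side','side7'); crop('side7',255,165,325,225,10,'s7')
```

```text
t 10.5 pos [490.41 -54.5   76.23] phi 0.6404 quat [ 9.492e-01  3.147e-01 -2.000e-04  9.000e-04] F [-4.8 -0.   4.9] T [-0.32  0.73 -0.02] w 17.54
turn 0.6404 shift before turn [-360.69 -336.71   76.23] after turn [-490.41  -54.5    76.23] q [-0.224  0.025  1.697 -0.002  1.42  -0.864]
```

View pics/s7.png

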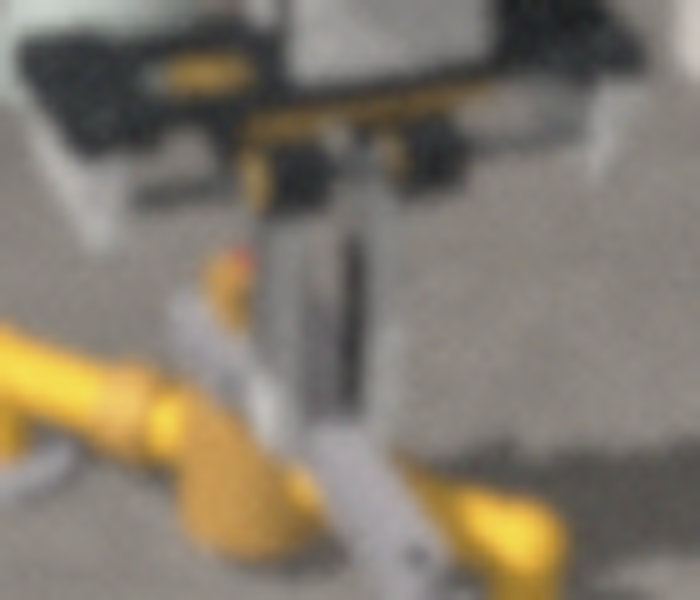

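Call:
play_rows(motion=[0.0039,0.0001,0,0.06,0.0039,0.0001,0,0.06,0.0039,0.0001,0,0.06,0.0039,0.0001,0,0.06,0.0039,0.0001,0,0.06,0.0039,0.0001,0,0.06,0.0039,0.0001,0,0.06,0.0039,0.0001,0,0.06,0.0039,0.0001,0,0.06,0.0039,0.0001,0,0.06,0,0,0,0])

```text
time: 11.47
tool_pos: [525.7, -42.0, 76.1]
orientation: [1.0, 0.019, -0.001, 0.001]
wrist_force: [-7.0, -1.3, 7.0]
width: 17.8
```

Run:
```python
from ov import *
plan(0,0,0,0)
```

```text
t 11.47 pos [525.73 -42.04  76.11] phi 0.038 quat [ 0.9998  0.019  -0.0013  0.0013] F [-7.  -1.3  7. ] T [-0.67  1.39 -0.06] w 17.82
turn 0.038 shift before turn [-523.75  -62.01   76.11] after turn [-525.73  -42.04   76.11] q [-0.185  0.101  1.616 -0.003  1.426 -0.223]
```

Call:
play_rows(motion=[0.0039,0.0001,0,0.06,0.0039,0.0001,0,0.06,0.0039,0.0001,0,0.06,0.0039,0.0001,0,0.06,0.0026,0.0001,0,0.04,0.0026,0.0001,0,0.04,0,0,0,0,0,0,0,0])

```text
time: 12.13
tool_pos: [545.4, -44.5, 76.1]
orientation: [0.99, -0.14, -0.002, 0.001]
wrist_force: [-8.5, -0.4, 7.5]
width: 17.3
```

Run:
```python
from ov import *
plan(0,0,0,0);  grab('side','side8'); crop('side8',255,165,325,225,10,'s8')
grab('top','top8'); crop('top8',260,150,340,270,5,'t8')
```

```text
t 12.13 pos [545.4  -44.46  76.09] phi -0.2803 quat [ 0.9902 -0.1397 -0.0019  0.0014] F [-8.5 -0.4  7.5] T [-0.61  1.8  -0.07] w 17.33
turn -0.2803 shift before turn [-536.42  108.13   76.09] after turn [-545.4   -44.46   76.09] q [-0.183  0.145  1.567 -0.003  1.433  0.098]
```

View pics/s8.png

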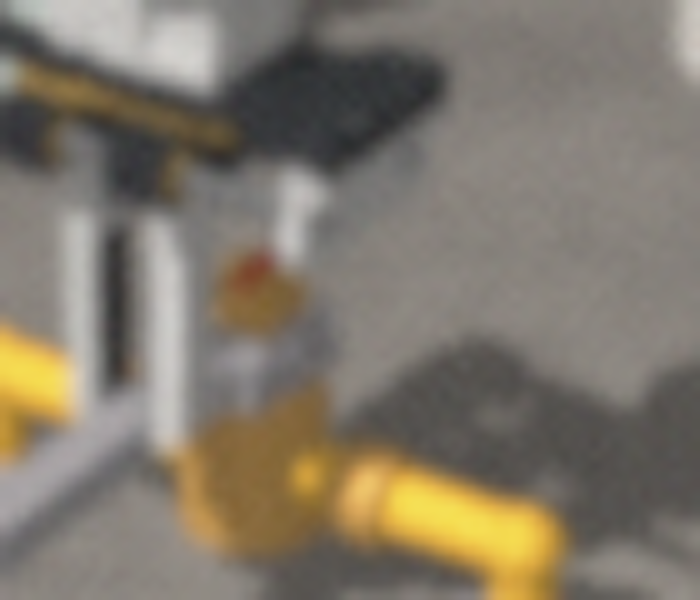

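View pics/t8.png

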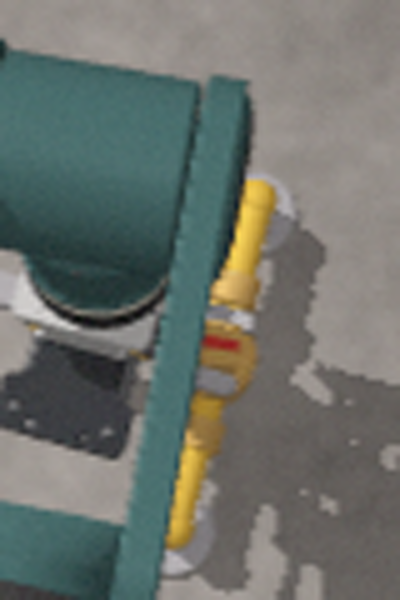

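Call:
play_rows(motion=[0.0026,0.0001,0,0.04,0.0013,0,0,0.02,0,0,0,0,0,0,0,0])

```text
time: 12.57
tool_pos: [548.8, -45.5, 76.1]
orientation: [0.986, -0.169, -0.002, 0.001]
wrist_force: [-8.3, -0.6, 9.3]
width: 17.7
```

Call:
play_rows(motion=[0.002,0,0,0.03,0.0013,0,0,0.02,0,0,0,0,0,0,0,0])

```text
time: 12.9
tool_pos: [551.3, -46.5, 76.0]
orientation: [0.981, -0.194, -0.003, 0.001]
wrist_force: [-9.3, 0.9, 8.7]
width: 17.5
```

Run:
```python
from fitv import *
plan(0,0,0,0); grab('top','top9'); crop('top9',290,205,330,250,12,'t9'); print(redline('top9',298,205,312,232))
```

```text
t 12.9 pos [551.33 -46.45  75.96] phi -0.3895 quat [ 0.9811 -0.1935 -0.0028  0.0014] F [-9.3  0.9  8.7] T [-0.5   2.16  0.18] w 17.46
turn -0.3895 shift before turn [-527.67  166.37   75.96] after turn [-551.33  -46.45   75.96] q [-0.185  0.16   1.55  -0.003  1.437  0.205]
(array([ 528.82213771, -108.91637754]), np.float64(1.317878454135835), array([ 5.37710351, 17.169314  ]), np.float64(5.7625))
```

View pics/t9.png

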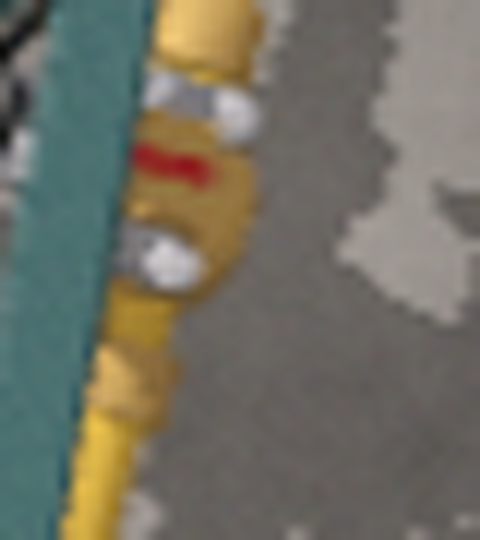

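Call:
play_rows(motion=[0.002,0,0,0.03,0.0013,0,0,0.02,0,0,0,0,0,0,0,0])

```text
time: 13.28
tool_pos: [552.9, -46.9, 75.6]
orientation: [0.976, -0.217, -0.005, 0.001]
wrist_force: [-13.5, 0.6, 9.0]
width: 17.3
```

Run:
```python
from fitv import *
plan(0,0,0,0); grab('top','top10'); print(redline('top10',298,205,312,232))
```

```text
t 13.28 pos [552.87 -46.92  75.63] phi -0.4377 quat [ 0.9761 -0.2171 -0.0047  0.0012] F [-13.5   0.6   9. ] T [-0.15  2.73  0.65] w 17.3
turn -0.4377 shift before turn [-520.63  191.84   75.63] after turn [-552.87  -46.92   75.63] q [-0.186  0.166  1.544 -0.002  1.441  0.253]
(array([ 528.61695389, -109.30968062]), np.float64(1.3383762223053517), array([ 5.3297512 , 16.23386878]), np.float64(5.637500000000001))
```

Call:
play_rows(motion=[0.002,0,0,0.01,0.001,0,0,0.01,0,0,0,0,0,0,0,0])

```text
time: 13.67
tool_pos: [553.7, -47.3, 75.4]
orientation: [0.974, -0.227, -0.007, 0.001]
wrist_force: [-17.7, 3.6, 12.2]
width: 17.8
```

Run:
```python
from fitv import *
plan(0,0,0,0); grab('top','top11'); print(redline('top11',298,205,312,232))
```

```text
t 13.67 pos [553.73 -47.25  75.39] phi -0.4571 quat [ 9.740e-01 -2.266e-01 -7.000e-03  9.000e-04] F [-17.7   3.6  12.2] T [0.21 3.52 0.72] w 17.83
turn -0.4571 shift before turn [-517.73  202.     75.39] after turn [-553.73  -47.25   75.39] q [-1.860e-01  1.720e-01  1.538e+00 -1.000e-03  1.446e+00  2.710e-01]
(array([ 528.52549306, -109.91138937]), np.float64(1.3224346381107415), array([ 5.42316416, 15.16835285]), np.float64(5.0))
```

Torque on the head is about 1.9 N m and the red line has stopped turning (yaw 1.32–1.34 rad, shut is about 1.316), so the cock is at its stop. I'll back off the load inside the play.

Call:
play_rows(motion=[-0.002,0,0,-0.02,-0.0015,0,-0.0003,-0.02,-0.0015,0,-0.0003,-0.02,0,0,0,0,0,0,0,0])

```text
time: 14.13
tool_pos: [552.5, -46.6, 76.0]
orientation: [0.98, -0.199, -0.003, 0.001]
wrist_force: [-8.2, 0.3, 6.0]
width: 17.9
```

Run:
```python
from fitv import *
plan(0,0,0,0)
```

```text
t 14.13 pos [552.5  -46.6   75.97] phi -0.4001 quat [ 0.98   -0.1987 -0.0029  0.0011] F [-8.2  0.3  6. ] T [-0.3   1.93 -0.07] w 17.94
turn -0.4001 shift before turn [-527.01  172.31   75.97] after turn [-552.5   -46.6    75.97] q [-0.185  0.163  1.547 -0.002  1.437  0.215]
```

Call:
play_rows(motion=[-0.0013,0,-0.0005,-0.02,-0.0013,0,-0.0005,-0.02,0,0,0,0,0,0,0,0])

```text
time: 14.47
tool_pos: [550.6, -45.4, 76.2]
orientation: [0.984, -0.179, -0.002, 0.001]
wrist_force: [-5.6, 0.5, 3.3]
width: 17.1
```

Run:
```python
from fitv import *
plan(0,0,0,0)
```

```text
t 14.47 pos [550.65 -45.36  76.21] phi -0.3606 quat [ 9.838e-01 -1.793e-01 -2.400e-03  6.000e-04] F [-5.6  0.5  3.3] T [-0.26  1.44 -0.27] w 17.15
turn -0.3606 shift before turn [-531.24  151.85   76.21] after turn [-550.65  -45.36   76.21] q [-1.840e-01  1.570e-01  1.553e+00 -1.000e-03  1.436e+00  1.770e-01]
```

Call:
play_rows(motion=[-0.002,0,-0.0005,-0.03,-0.0013,0,-0.0005,-0.02,0,0,0,0,0,0,0,0])

```text
time: 14.8
tool_pos: [548.3, -43.9, 76.7]
orientation: [0.988, -0.155, -0.002, 0.0]
wrist_force: [-5.4, 1.2, -1.7]
width: 17.7
```

Run:
```python
from fitv import *
plan(0,0,0,0); grab('top','top12'); print(redline('top12',298,205,312,232)); crop('top12',290,205,330,250,12,'t12')
```

```text
t 14.8 pos [548.34 -43.9   76.71] phi -0.3107 quat [ 0.988  -0.1547 -0.0017  0.    ] F [-5.4  1.2 -1.7] T [ 0.01  1.15 -0.21] w 17.72
turn -0.3107 shift before turn [-535.51  125.83   76.71] after turn [-548.34  -43.9    76.71] q [-0.183  0.151  1.56  -0.     1.435  0.128]
(array([ 528.933475 , -108.5365662]), np.float64(1.2999028147341631), array([ 5.26934896, 18.30623884]), np.float64(5.925))
```

View pics/t12.png

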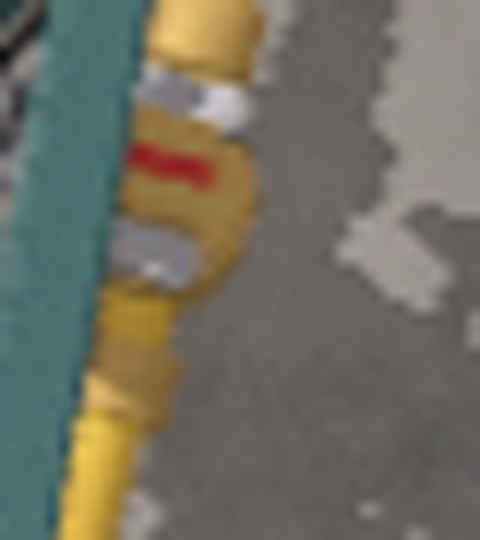

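Call:
play_rows(motion=[-0.0008,0,-0.001,0,0,0,-0.004,0,0,0,-0.006,0,0,0,-0.006,0,0,0,-0.006,0,0,0,-0.006,0,0,0,-0.006,0,0,0,-0.01,0,0,0,-0.015,0,0,0,-0.02,0,0,0,-0.02,0,0,0,0,0])

```text
time: 15.85
tool_pos: [552.9, -44.7, 185.2]
orientation: [0.988, -0.154, 0.007, 0.0]
wrist_force: [1.5, -0.7, -3.5]
width: 17.6
```

Run:
```python
from fitv import *
grab('top','top13'); print(redline('top13',298,205,312,232)); crop('top13',280,195,330,250,10,'t13')
grab('side','side13'); crop('side13',220,130,350,240,6,'s13')
plan(604.1,355.5,100,1.368)
```

```text
Traceback (most recent call last):
  File "fitv.py", line 18, in redline
    P=unproj(d,np.c_[xs+x0,ys+y0],z)[:,:2]; m=np.average(P,axis=0,weights=ww)
      ~~~~~~~~~~~~~~~~~~~~~~~~~~~~~~^^^^^^
IndexError: too many indices for array: array is 1-dimensional, but 2 were indexed
```

Run:
```python
from fitv import *
grab('side','side13'); crop('side13',220,130,350,240,6,'s13')
plan(604.1,355.5,135,1.368)
```

```text
t 15.95 pos [550.42 -44.2  179.95] phi -0.3099 quat [ 9.880e-01 -1.543e-01  2.800e-03  1.000e-04] F [ 0.8  0.2 -5. ] T [-0.03  0.14  0.03] w 17.37
turn -1.6779 shift before turn [ -70.77 -397.03   44.95] after turn [402.32 -27.92  44.95] q [-0.183  0.094  1.414 -0.     1.628  0.127]
```

View pics/s13.png

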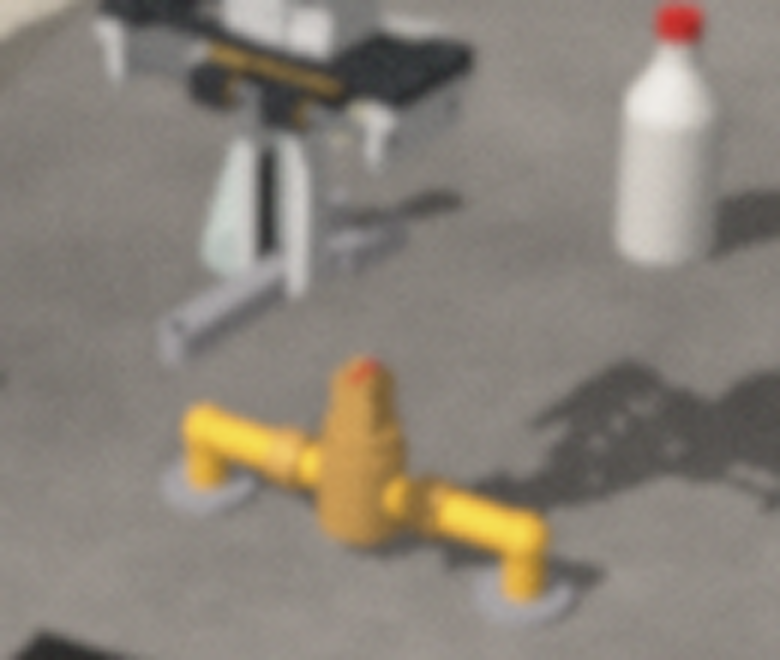

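The key is off and the red line looks square across the pipe. I'll carry the key back over its old place on the mat.

Call:
play_rows(motion=[-0.0025,-0.014,0,0,-0.0051,-0.0284,0,0,-0.0051,-0.0284,0,0,-0.0051,-0.0284,0,0,-0.0051,-0.0284,0,0,-0.0051,-0.0284,0,0,-0.0051,-0.0284,0,0,-0.0051,-0.0284,0,0,-0.0051,-0.0284,0,0,-0.0051,-0.0284,0,0,-0.0051,-0.0284,0,0,-0.0051,-0.0284,0,0,-0.0051,-0.0284,0,0,-0.0051,-0.0284,0,0,-0.0025,-0.014,0,0,0,0,0,0])

```text
time: 17.28
tool_pos: [601.1, 359.8, 174.4]
orientation: [0.988, -0.152, -0.002, 0.0]
wrist_force: [0.4, 0.2, -3.9]
width: 17.5
```

Call:
play_rows(motion=[0,0,0.002,-0.06,0,0,0.002,-0.11,0,0,0.002,-0.11,0,0,0.002,-0.11,0,0,0.002,-0.11,0,0,0.002,-0.11,0,0,0.002,-0.11,0,0,0.002,-0.11,0,0,0.002,-0.11,0,0,0.002,-0.11,0,0,0.002,-0.11,0,0,0.002,-0.11,0,0,0.002,-0.11,0,0,0.002,-0.11,0,0,0.002,-0.11,0,0,0.002,-0.078,0,0,0,0,0,0,0,0])

```text
time: 18.78
tool_pos: [601.8, 355.1, 144.3]
orientation: [0.776, 0.631, -0.001, -0.0]
wrist_force: [0.9, -0.3, -4.4]
width: 17.2
```

Run:
```python
from fitv import *
grab('top','top14'); print(redline('top14',294,210,312,230)); crop('top14',284,180,324,270,7,'t14')
grab('side','side14'); crop('side14',140,190,310,350,4,'s14')
plan(604.1,355.5,5.3,1.368)
mt=satmask('top14',280,180,325,270)
r=fitvalve([mt],[530,-107,-.25,1.5,14,45]); print(r.x.round(3),r.fun)
```

```text
(array([ 529.22075311, -107.16165705]), np.float64(1.3133763858549439), array([ 5.66005025, 22.34788575]), np.float64(14.5625))
t 18.88 pos [602.09 355.62 145.2 ] phi 1.3659 quat [ 7.757e-01  6.311e-01 -4.000e-04 -0.000e+00] F [ 0.2 -0.3 -5. ] T [-0.03  0.03  0.01] w 17.72
turn -0.0021 shift before turn [  0.29   1.99 139.9 ] after turn [  0.29   2.   139.9 ] q [ 0.453  0.44   1.056 -0.     1.647 -0.913]
[ 5.30039e+02 -1.06651e+02 -2.56000e-01  1.53300e+00  1.78100e+01
  4.41420e+01] 20.803617412106455
```

View pics/t14.png

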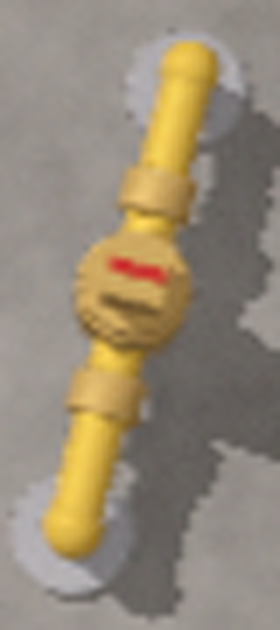

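View pics/s14.png

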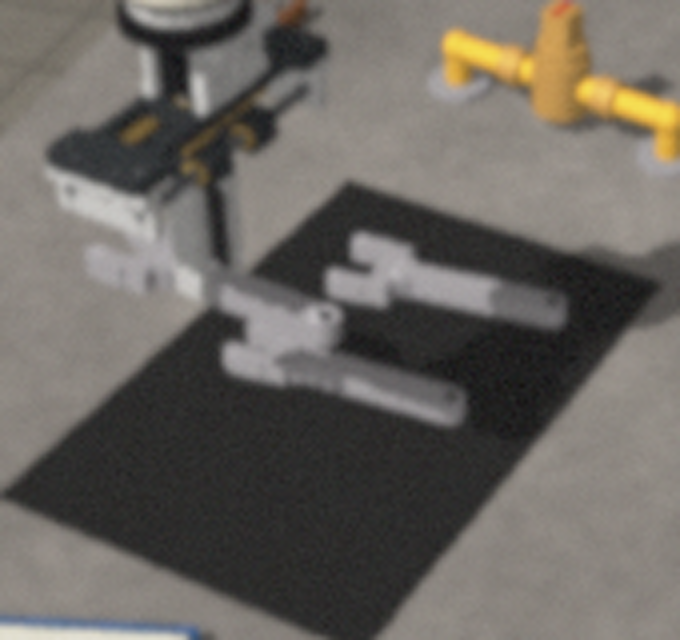

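The red line yaw is −1.828 and the pipe −0.256, so the joint reads about 1.572 and the cock is shut. I'll lower the key to the mat.

Call:
play_rows(motion=[0,0.001,0.01,0,0,0.001,0.02,0,0,0,0.025,0,0,0,0.025,0,0,0,0.02,0,0,0,0.015,0,0,0,0.01,0,0,0,0.005,0,0,0,0,0,0,0,0,0])

```text
time: 19.72
tool_pos: [604.6, 356.0, 16.5]
orientation: [0.775, 0.632, 0.001, 0.0]
wrist_force: [0.7, -0.1, -3.4]
width: 17.7
```

Call:
play_rows(motion=[0,0,0.003,0,0,0,0.002,0,0,0,0.002,0,0,0,0,0,0,0,0,0])

```text
time: 20.13
tool_pos: [604.1, 355.8, 8.9]
orientation: [0.775, 0.632, 0.0, -0.0]
wrist_force: [-0.8, -0.3, -4.2]
width: 17.6
```

Call:
play_rows(motion=[0,0,0.001,0,0,0,0.001,0,0,0,0.001,0,0,0,0,0,0,0,0,0])

```text
time: 20.55
tool_pos: [604.1, 355.8, 5.8]
orientation: [0.775, 0.632, 0.0, -0.0]
wrist_force: [-0.1, -0.1, -3.5]
width: 17.2
```

Call:
play_rows(motion=[0,0,0.0006,0,0,0,0.0004,0,0,0,0,0,0,0,0,0])

```text
time: 20.88
tool_pos: [604.2, 355.8, 5.3]
orientation: [0.775, 0.632, 0.0, 0.0]
wrist_force: [-1.4, -0.1, -0.6]
width: 17.6
```

Contact with the mat. I'll open to 50 mm, then lift.

Call:
play_rows(motion=[0,0,0,0,0,0,0,0,0,0,0,0,0,0,0,0,0,0,0,0,0,0,0,0], claw=0.05)

```text
time: 21.38
tool_pos: [604.3, 355.9, 5.0]
orientation: [0.775, 0.632, 0.0, 0.0]
wrist_force: [-0.2, -0.3, 0.2]
width: 49.5
```

Call:
play_rows(motion=[0,0,-0.005,0,0,0,-0.01,0,0,0,-0.02,0,0,0,-0.03,0,0,0,-0.03,0,0,0,-0.03,0,0,0,-0.03,0,-0.02,-0.02,0,0,-0.02,-0.02,0,0,-0.02,-0.025,0,0,-0.02,-0.025,0,0,-0.02,-0.025,0,0,-0.02,-0.025,0,0,-0.02,-0.025,0,0,-0.02,-0.025,0,0,0,0,0,0,0,0,0,0])

```text
time: 22.8
tool_pos: [385.3, 237.2, 161.2]
orientation: [0.775, 0.632, 0.002, 0.0]
wrist_force: [0.0, 0.1, 0.0]
width: 50.0
```

Run:
```python
from fitv import *
plan(0,0,0,0)
grab('top','top15'); grab('side','side15')
try: print(redline('top15',294,210,312,230))
except Exception as e: print(e)
```

```text
t 22.8 pos [385.27 237.18 161.23] phi 1.3681 quat [7.750e-01 6.319e-01 1.600e-03 4.000e-04] F [0.  0.1 0. ] T [-0.08  0.    0.02] w 50.02
turn 1.3681 shift before turn [-309.89 -329.63  161.23] after turn [-385.27  237.18  161.23] q [ 0.426 -0.122  1.665  0.     1.596 -0.942]
(array([ 529.24100827, -107.10162564]), np.float64(1.31986835921915), array([ 5.71613478, 22.34057432]), np.float64(14.400000000000002))
```

View pics/top15.png

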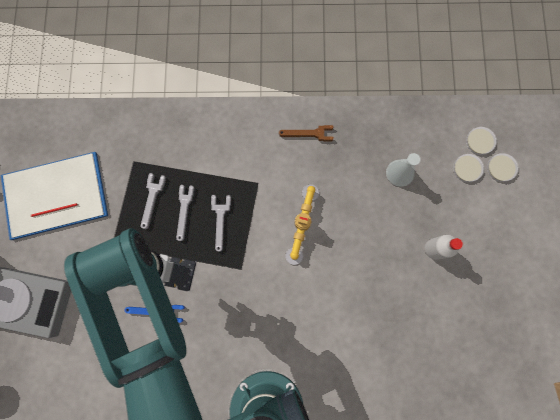

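View pics/side15.png

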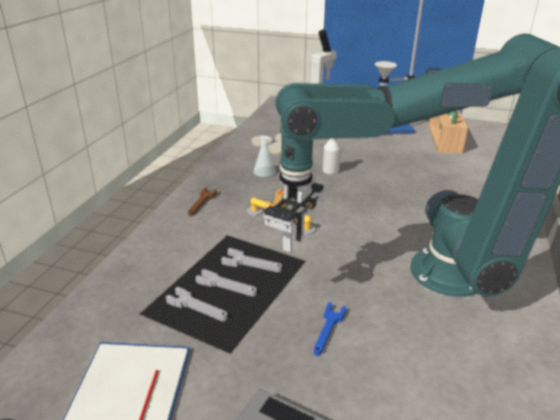

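The key lies flat in its old place at (150,200) in the top view. The other keys, the flask and the bottle have not moved, and the red line is across the pipe. Handing in.

```bash
python3 -c "
from h import *
print(env.sign_off())"
```

```text
the job is handed in; nothing more can be done
None
```

The gas cock is shut, and the key is back flat on the mat where it came from. I handed in at about 23 s of the 64 s allowed; sign-off gives no verdict.

- **Key choice:** I took the left-hand key. Its prong spacing matched the 26 mm jaw, against 18 mm and 34 mm for the other two.
- **Fitting and turning:** I lowered the key over the square until it met the shoulder, at TCP height about 76 mm. I then turned it clockwise to the stop, reaching an estimated 1.9 N m, where the red line stopped moving. I backed off within the play and lifted the key straight off.
- **Cock position:** In the last picture the red line reads about 1.57 rad from the pipe, so it is square across it, with an error of roughly ±0.02 rad.
- **Rest of the scene:** The two other keys, the flask and the wash bottle look unmoved in the pictures. The gripper is clear, with about zero wrist force.

**Checks that disagreed:**
- **Side camera:** On its own it placed things up to about 4 mm from the top camera. I used it only to compare the key with the head, and the key went on at the first try.
- **Sideways force:** About 5 N remained on the wrist while the key was seated, in the closing direction. It was gone once the key was lifted.

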